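# Sort the spectrometer accessories into their trays

### The job

Tidy up the accessories lying in front of the spectrometer: stand the two amber sample jars upright in the white two-bay caddy, one in each bay; lay the two pellet holders flat in the low grey two-bay tray, one in each bay with its long side along the bay's long side; and stand the steel pellet die upright on the floor of the round dish. Leave the small beaker and the mortar where they are.

Things in the scene. Friction and masses are not known exactly. Their poses are not given: they have to be found in the camera images.
- jar_a: Amber sample jar, interchangeable with the other: upright cylinder 38 mm in diameter and 70 mm tall, smooth sides all the way up; lower 50 mm amber glass, top 20 mm a white screw cap of the same diameter; about 110 g. Origin: centre of its underside, z up.
- jar_b: Amber sample jar, interchangeable with the other: upright cylinder 38 mm in diameter and 70 mm tall, smooth sides all the way up; lower 50 mm amber glass, top 20 mm a white screw cap of the same diameter; about 110 g. Origin: centre of its underside, z up.
- holder_a: Metal pellet holder, interchangeable with the other: flat aluminium plate 70 mm (its x) by 44 mm (its y), 6 mm thick, lying flat, with a dark steel clamp knob, a cylinder 30 mm in diameter, standing on its middle from 6 to 34 mm above the underside (the grip); about 120 g. Origin: centre of the plate's underside, z up; a half turn makes no difference.
- holder_b: Metal pellet holder, interchangeable with the other: flat aluminium plate 70 mm (its x) by 44 mm (its y), 6 mm thick, lying flat, with a dark steel clamp knob, a cylinder 30 mm in diameter, standing on its middle from 6 to 34 mm above the underside (the grip); about 120 g. Origin: centre of the plate's underside, z up; a half turn makes no difference.
- die: Pellet die, bare steel, round and stepped, standing upright: foot 60 mm in diameter from 0 to 14 mm, body 40 mm in diameter from 14 to 54 mm (the grip), plunger 20 mm in diameter from 54 to 68 mm; about 450 g. Origin: centre of its underside, z up.
- caddy: White plastic caddy for the jars, fixed to the bench: open-topped, 66 mm (its x) by 128 mm (its y) outside, 26 mm high, walls and floor 4 mm thick; one 4 mm wall across the middle, as high as the rim, parts it into two bays of 58 by 60 mm, centred at y = +31 mm and y = -31 mm, x = 0. Origin: centre of its underside, z up.
- slide_tray: Low grey plastic tray for the pellet holders, fixed to the bench: open-topped, 100 mm (its x) by 140 mm (its y) outside, 12 mm high, walls and floor 4 mm thick; one 4 mm wall across the middle, as high as the rim, parts it into two bays of 92 mm (along x) by 64 mm (along y), centred at y = +34 mm and y = -34 mm, x = 0. Origin: centre of its underside, z up.
- dish: White round dish for the die, fixed to the bench: 92 mm in outer diameter, 16 mm high, wall 4 mm, flat floor 84 mm across and 5 mm above its underside. Origin: centre of its underside, z up.
- beaker: Bystander, loose, not to be disturbed: small empty glass beaker, about 48 mm in diameter, 60 mm tall. Origin: centre of its underside.
- mortar: Bystander, loose, not to be disturbed: small pale stone mortar, an open bowl 56 mm across the rim and 30 mm tall. Origin: centre of its underside.

How it is judged:
At the end, for the whole second after the job is handed in: One jar in each caddy bay, one holder in each tray bay (either way round), on the floor within 14 mm (15 mm holders) of the bay's centre in x and y; holders' long sides within 0.5 rad of the bay's; die on the dish floor within 16 mm of its centre; all upright within 0.12 rad, released and at rest (((x of jar_a in the frame of caddy between -0.014 and 0.014 m and y of jar_a in the frame of caddy between 0.017 and 0.045 m and z of jar_a in the frame of caddy between 0 and 0.009 m and angle between each of jar_a, jar_b's own z axis and vertical below 0.12 rad and x of jar_b in the frame of caddy between -0.014 and 0.014 m and y of jar_b in the frame of caddy between -0.045 and -0.017 m and z of jar_b in the frame of caddy between 0 and 0.009 m) or (x of jar_a in the frame of caddy between -0.014 and 0.014 m and y of jar_a in the frame of caddy between -0.045 and -0.017 m and z of jar_a in the frame of caddy between 0 and 0.009 m and angle between each of jar_a, jar_b's own z axis and vertical below 0.12 rad and x of jar_b in the frame of caddy between -0.014 and 0.014 m and y of jar_b in the frame of caddy between 0.017 and 0.045 m and z of jar_b in the frame of caddy between 0 and 0.009 m)) and ((x of holder_a in the frame of slide_tray between -0.015 and 0.015 m and y of holder_a in the frame of slide_tray between 0.019 and 0.049 m and z of holder_a in the frame of slide_tray between 0 and 0.009 m and angle between each of holder_a, holder_b's own z axis and vertical below 0.12 rad and x of holder_b in the frame of slide_tray between -0.015 and 0.015 m and y of holder_b in the frame of slide_tray between -0.049 and -0.019 m and z of holder_b in the frame of slide_tray between 0 and 0.009 m) or (x of holder_a in the frame of slide_tray between -0.015 and 0.015 m and y of holder_a in the frame of slide_tray between -0.049 and -0.019 m and z of holder_a in the frame of slide_tray between 0 and 0.009 m and angle between each of holder_a, holder_b's own z axis and vertical below 0.12 rad and x of holder_b in the frame of slide_tray between -0.015 and 0.015 m and y of holder_b in the frame of slide_tray between 0.019 and 0.049 m and z of holder_b in the frame of slide_tray between 0 and 0.009 m)) and angle between the x axis of each of holder_a, holder_b and the x axis of slide_tray, either way round below 0.5 rad and horizontal distance between die and dish below 0.016 m and z of die in the frame of dish below 0.01 m and angle between die's own z axis and vertical below 0.12 rad and linear speed of each of jar_a, jar_b, holder_a, holder_b, die below 0.02 m/s and angular speed of each of jar_a, jar_b, holder_a, holder_b, die below 0.2 rad/s); the robot touches nothing.
It fails at once if the beaker is shifted by more than 25 mm or tipped over (distance of beaker from where it was at the start of the episode above 0.025 m or angle between beaker's own z axis and vertical above 0.5 rad).
It fails at once if the mortar is shifted by more than 25 mm or tipped over (distance of mortar from where it was at the start of the episode above 0.025 m or angle between mortar's own z axis and vertical above 0.5 rad).
It also fails if it takes over 128 s, if anything falls off the work surface, if the arm or the gripper's body presses on something with over 40 N, if the wrist force passes 120 N, or if a joint passes its speed limit or range.

### The arm

A 6-joint arm with a two-finger parallel gripper is mounted at the origin on the work surface. World frame = base frame: x ahead of the robot, y to its left, z up, the work surface at z = 0. Lengths are in m, angles in rad, forces in N, time in s.
With the tool pointing down it reaches from about 0.35 to 0.85 m from the base axis. Payload 8.1 kg.
Tool frame: the origin (TCP) lies at the centre of the arm's flange, where the gripper is bolted on; the fingertips stand 186 mm ahead of it and the grasp point (between the pads) lies 167 mm ahead of it; z points along the fingers, y is the line along which they close (so a half turn about z gives the same grasp; the last joint's range is limited). The gripper opens to 93 mm and grips with 3 to 60 N. Pads are 15 mm wide; open, the fingers measure 128 mm over their backs; the gripper's body (75 mm by 188 mm) begins 65 mm behind the grasp point.
Start: joints at [1.119, 0.13, 1.488, -0, 1.523, -0.085], TCP at [0.215, 0.56, 0.405] pointing down, gripper open.
Joint ranges: [-2.96, 2.96], [-0.89, 2.26], [0.02, 2.5], [-1.34, 4.48], [0, 2.73], [-2.66, 2.66]. Speed limits (rad/s): [2.39, 2.39, 2.79, 3.14, 3.14, 3.14].

### API

Orientations are given as a rotation vector (axis times angle).
In Python, from plant import robot gives the robot as it stands.
- The arm moves only by the tool apply_moves, never from a script. Its argument "series" is a list of rows, each a list of 2 entries, a list of its own where there are three numbers: the shift along the tool's x, y, z in mm, then the turn, a rotation vector about the tool's x, y, z in rad. A call has 1 to 12 rows; each row shifts and turns the commanded pose from where the row before left it, along the tool's axes as they then stand; what a row does not reach is not made up. A row lasts 1/12 s, in which the tool goes at most 41.7 mm and 7.16 degrees, less where a joint would pass 70% of its speed; a pose out of reach is approached as far as the arm can. A call is refused whole if a number of a shift passes 41.7 or a number of a turn 0.125, either way. A call with a gripper value outside its range is refused whole. "claw" is the opening, from 0 (shut) to 1 (fully open), set as the call begins (left out, the last holds). The fingers move at their own pace and stop on an object; "newtons" is the grip in N (left out, the last holds). Time passes only in rows, so rows that do not move let the fingers close. It gives the time, the measured TCP pose, the force, the opening and the grip force at its end, in the units of the state.
- robot.read_state(): the state, without advancing time (a new reading comes with each control period).
- robot.read_camera(name): name is "side" or "top" or "wrist"; returns (picture, depth): 400x640x3 uint8, blue, green, red; 400x640 float32, m along the optical axis (not along the pixel's ray), 0 where there is no reading.
- robot.calibration(name): a dict with "fx", "fy", "cx", "cy" (pixels), "extrinsics" (4x4, takes a point from world to camera coordinates). Camera axes: x right, y down, z forward; pixel columns grow to the right and rows downward; lengths in m; the calibration is good to about 2 mm. A picture is of the moment at which its call begins: read the wrist's pose just before it. calibration takes no time and is no camera call; for the wrist camera it gives the pose at the moment of the call.
- robot.close_job(): hands the job in; it is judged then, once.
The state is a dict: "t": time; "q": joint angles; "dq": joint speeds; "joint_torque": joint torques, N m; "tool_pos": TCP position; "orientation": TCP orientation; "force": force on the tool from outside, world axes, zero at the start; "wrist_torque": the same for the moment, N m; "opening": finger opening in m; "gripper_force": force on a finger pad.
Only numpy, scipy, OpenCV 4.12 (cv2) and the standard library are available. Lean on these libraries where they do the work, as an engineer would, in place of code of your own. Each camera call takes 0.05 s, during which the arm holds its last target. There are 200 camera calls.

## Working session

There is one attempt and no reset: what is moved stays moved. The work goes in short steps, Python scripts to look and compute and a tool call to move; the robot and the scene stay as the last step left them, time stands still between calls to the robot, and variables do not carry over. Pictures are saved under pics/ and viewed, at most 14 in all, crops included, and the job is handed in when it is done.

Besides the shell and the picture viewer there is one more tool, called after ">>>" as name(argument=value, ...) on one line, values as JSON. apply_moves: Moves the arm, as the interface text tells. Its arguments: {"type":"object","properties":{"series":{"type":"array"},"claw":{"type":"number"},"newtons":{"type":"number"}},"required":["series"]}

```bash
ls; mkdir -p pics; python3 - <<'E'
from plant import robot
import cv2,numpy as np
s=robot.read_state();print({k:np.round(v,3).tolist() for k,v in s.items()})
for n in("top","side"):
    p,d=robot.read_camera(n);cv2.imwrite(f"pics/{n}0.png",p);np.savez(f"/tmp/{n}.npz",p=p,d=d)
    c=robot.calibration(n);print(n,c['fx'],c['cx'],c['cy'],np.round(c['extrinsics'],3).tolist())
E
```

```text
pics
{'t': 0.0, 'q': [1.119, 0.131, 1.489, -0.0, 1.523, -0.085], 'dq': [0.001, -0.002, -0.001, 0.001, -0.0, 0.002], 'joint_torque': [-0.0, -55.986, -49.177, 0.077, 0.036, -0.0], 'tool_pos': [0.215, 0.56, 0.404], 'orientation': [-0.573, -3.088, 0.003], 'force': [0.695, -0.308, -0.119], 'wrist_torque': [-0.008, 0.012, 0.019], 'gripper_force': 0.0, 'opening': 0.093}
top 449.89166675565434 323.3990981024324 204.59839854995357 [[-0.029, -0.999, -0.027, 0.022], [-0.989, 0.033, -0.143, 0.533], [0.144, 0.023, -0.989, 0.945], [0.0, 0.0, 0.0, 1.0]]
side 399.8248804162863 321.91797105488155 202.18386162163543 [[0.949, -0.316, 0.016, -0.494], [-0.159, -0.519, -0.84, 0.132], [0.274, 0.794, -0.543, 0.635], [0.0, 0.0, 0.0, 1.0]]
```

View pics/top0.png

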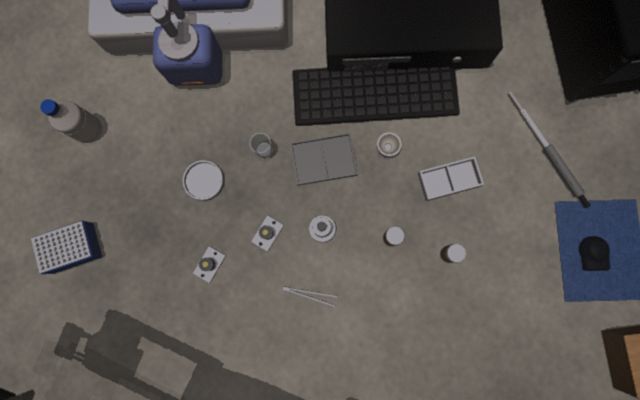

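View pics/side0.png

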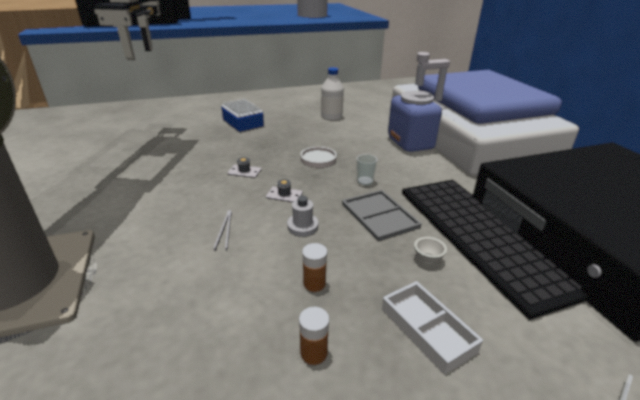

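The top view shows the dish (203,180), beaker (262,147), tray (324,160), mortar (389,145), caddy (451,179), holders (267,232) and (208,264), die (322,228), and jars (395,237) and (455,254). The side view agrees, with everything upright. Next I'll cluster by height in the depth map.

```bash
cat > h.py <<'E'
import cv2,numpy as np
from plant import robot
def cloud(d,c):
    v,u=np.mgrid[:d.shape[0],:d.shape[1]]
    P=np.stack([(u-c['cx'])/c['fx']*d,(v-c['cy'])/c['fy']*d,d],-1)
    E=c['extrinsics'];return (P-E[:3,3])@E[:3,:3]
def proj(c,p):
    q=c['extrinsics'][:3,:3]@np.asarray(p)+c['extrinsics'][:3,3]
    return c['fx']*q[0]/q[2]+c['cx'],c['fy']*q[1]/q[2]+c['cy']
def pix(c,u,v,z):
    "intersect pixel ray with plane z"
    E=c['extrinsics'];o=-E[:3,:3].T@E[:3,3];r=E[:3,:3].T@np.array([(u-c['cx'])/c['fx'],(v-c['cy'])/c['fy'],1])
    return o+r*(z-o[2])/r[2]
E
python3 - <<'E'
from h import *
z=np.load('/tmp/top.npz');p,d=z['p'],z['d'];c=robot.calibration('top');W=cloud(d,c)
bench=W[200:300,230:500,2];print('bench z',np.median(bench[d[200:300,230:500]>0]))
m=((W[...,2]>0.0045)&(d>0)).astype(np.uint8);m[:128]=0;m[285:]=0;m[:,:150]=0;m[:,510:]=0
n,l,st,ce=cv2.connectedComponentsWithStats(m)
for i in range(1,n):
    if st[i,4]<60: continue
    Q=W[l==i];r=cv2.minAreaRect((Q[:,:2]*1000).astype(np.float32))
    print(np.round(ce[i]),st[i,4],'med z',np.round(np.percentile(Q[:,2],[5,50,98]),3),'rect',np.round(r[0],1),np.round(r[1],1),round(r[2],1))
    h=np.percentile(Q[:,2],98)
    T=Q[Q[:,2]>h-.006]; print('   top',np.round(T.mean(0),4),np.round(np.ptp(T,axis=0),3))
big=cv2.resize(p[125:295,180:500],None,fx=2.5,fy=2.5,interpolation=cv2.INTER_CUBIC);cv2.imwrite('pics/crop0.png',big)
E
```

```text
bench z -0.00043692005331656843
[261. 144.] 377 med z [0.005 0.039 0.062] rect [672.8 140.4] [46. 46.] 11.6
   top [0.6728 0.1404 0.0591] [0.047 0.046 0.01 ]
[324. 159.] 783 med z [0.005 0.009 0.014] rect [644.4   2.8] [103.7 140.1] 8.2
   top [0.6454 0.0032 0.0113] [0.119 0.151 0.007]
[389. 144.] 439 med z [0.008 0.021 0.031] rect [ 668.6 -145.3] [53.5 52.9] 44.4
   top [ 0.6707 -0.146   0.0288] [0.054 0.054 0.008]
[451. 178.] 808 med z [0.005 0.02  0.028] rect [ 590.  -278.7] [ 72.  129.5] 13.4
   top [ 0.5869 -0.2797  0.0252] [0.09  0.14  0.009]
[203. 180.] 846 med z [0.005 0.007 0.018] rect [603.9 279.4] [90.9 91.1] 88.3
   top [0.6033 0.2794 0.0153] [0.091 0.091 0.009]
[267. 233.] 472 med z [0.005 0.007 0.036] rect [478.4 134.7] [44.1 69.4] 57.1
   top [0.4788 0.1346 0.0334] [0.029 0.029 0.008]
[322. 228.] 565 med z [0.011 0.026 0.068] rect [485.   10.8] [58.  58.3] 88.4
   top [0.4845 0.0109 0.067 ] [0.017 0.017 0.007]
[393. 236.] 310 med z [0.024 0.069 0.073] rect [ 459.2 -141.8] [36.1 35.9] 88.6
   top [ 0.4599 -0.1425  0.0695] [0.036 0.036 0.007]
[453. 253.] 379 med z [0.017 0.068 0.072] rect [ 419.9 -266.6] [37.1 36.6] 76.6
   top [ 0.4201 -0.2665  0.0692] [0.035 0.037 0.007]
[208. 264.] 494 med z [0.005 0.007 0.037] rect [412.9 265.9] [44.3 69.9] 58.8
   top [0.4127 0.2657 0.0338] [0.03  0.029 0.008]
```

View pics/crop0.png

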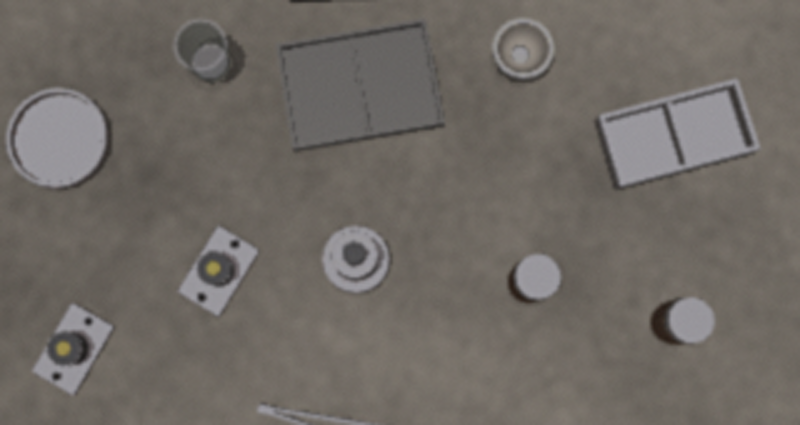

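Everything measured agrees with the given sizes. Next come the go-to helper, a check of the caddy corners, and the first target: holder_b, gripped along its long side.

```bash
cat > go.py <<'E'
"go.py x y z_grasp psi_deg: turn first (tool z), then shift, in the tool's axes (z down assumed)"
import sys,numpy as np
from scipy.spatial.transform import Rotation as R
from plant import robot
x,y,z,psi=map(float,sys.argv[1:5])
s=robot.read_state();A=R.from_rotvec(s['orientation'])
p=np.radians(psi);T=R.from_matrix(np.array([[-np.sin(p),np.cos(p),0],[np.cos(p),np.sin(p),0],[0,0,-1]]).T)
turns=[(A.inv()*T*R.from_euler('z',k*np.pi)).as_rotvec() for k in(0,1)]
k=int(np.linalg.norm(turns[1])<np.linalg.norm(turns[0]));B=T*R.from_euler('z',k*np.pi)
d=np.array([x,y,z+.167])-s['tool_pos']
print('t',round(s['t'],2),'grasp',np.round(s['tool_pos']-[0,0,.167],4),'turn',np.round(turns[k],3),'other',np.round(turns[1-k],2),
 'shift after turn mm',np.round(B.inv().apply(d)*1000,1),'before',np.round(A.inv().apply(d)*1000,1),'|',np.round(s['force'],1),'open',round(s['opening'],4),'grip',round(s['gripper_force'],1),'q6',round(s['q'][5],2))
E
python3 go.py .4128 .2658 .12 -31.2
python3 - <<'E'
from h import *
c=robot.calibration('top')
q=[pix(c,180+a/2.5,125+b/2.5,.026) for a,b in((600,116),(740,81),(758,150),(618,187))];print(np.round(q,3).tolist(),np.mean(q,0))
E
```

```text
t 0.1 grasp [0.2151 0.5599 0.2368] turn [-1.000e-03 -1.000e-03 -1.393e+00] other [-0.    0.    1.75] shift after turn mm [ 149.1 -321.5  116.8] before [-290.1 -203.4  117.1] | [-0.9  0.2  0.1] open 0.0933 grip 0.0 q6 -0.09
[[0.603, -0.211, 0.026], [0.63, -0.337, 0.026], [0.568, -0.348, 0.026], [0.539, -0.223, 0.026]] [ 0.58494467 -0.2798603   0.026     ]
```

>>> apply_moves(series=[[[0, 0, 5], [0, 0, 0.12]], [[0, 0, 5], [0, 0, 0.12]], [[0, 0, 5], [0, 0, 0.12]], [[0, 0, 5], [0, 0, 0.12]], [[0, 0, 5], [0, 0, 0.12]], [[0, 0, 5], [0, 0, 0.12]], [[0, 0, 5], [0, 0, 0.12]], [[0, 0, 5], [0, 0, 0.12]], [[0, 0, 5], [0, 0, 0.12]], [[0, 0, 5], [0, 0, 0.12]], [[0, 0, 5], [0, 0, 0.12]], [[0, 0, 5], [0, 0, 0.12]]], claw=0.8, newtons=30)

```text
t: 1.1
tool_pos: [0.2151, 0.5599, 0.3439]
orientation: [2.473, 1.937, -0.001]
force: [0.5, 0.1, -0.5]
opening: 0.0744
gripper_force: 0.0
```

```bash
python3 go.py .4128 .2658 .10 -31.2
```

```text
t 1.1 grasp [0.2151 0.5599 0.1769] turn [-0.     0.001  0.303] other [-0.   -0.   -2.84] shift after turn mm [-149.2  321.5   76.9] before [-238.1  262.4   77.1] | [ 0.5  0.1 -0.5] open 0.0744 grip 0.0 q6 1.36
```

Tracking is exact. I'll finish the turn in 3 rows, then shift in 9 rows.

>>> apply_moves(series=[[[0, 0, 5], [0, 0, 0.101]], [[0, 0, 5], [0, 0, 0.101]], [[0, 0, 5], [0, 0, 0.101]], [[-16, 35, 7], [0, 0, 0]], [[-16, 35, 7], [0, 0, 0]], [[-16, 35, 7], [0, 0, 0]], [[-17, 36, 7], [0, 0, 0]], [[-17, 36, 7], [0, 0, 0]], [[-17, 36, 7], [0, 0, 0]], [[-17, 36, 7], [0, 0, 0]], [[-17, 36, 7], [0, 0, 0]], [[-16, 35, 7], [0, 0, 0]]])

```text
t: 2.1
tool_pos: [0.4138, 0.266, 0.2662]
orientation: [2.733, 1.55, -0.001]
force: [0.8, 0.5, 0.3]
opening: 0.0744
gripper_force: 0.0
```

```bash
python3 go.py .4128 .2658 .030 -31.2; python3 - <<'E'
from h import *
p,d=robot.read_camera('wrist');c=robot.calibration('wrist');cv2.imwrite('pics/w1.png',p)
W=cloud(d,c);m=(d>0)&(W[...,2]>.026)&(W[...,2]<.04)&(np.hypot(W[...,0]-.413,W[...,1]-.266)<.04);Q=W[m];print(m.sum(),Q.mean(0),np.ptp(Q,axis=0),Q.max(0),Q.min(0))
E
```

```text
t 2.1 grasp [0.4138 0.266  0.0992] turn [-0.     0.     0.006] other [-0.   -0.   -3.14] shift after turn mm [-0.7 -0.7 69.2] before [-0.7 -0.7 69.2] | [0.8 0.5 0.3] open 0.0744 grip 0.0 q6 1.01
1104 [0.41751211 0.2629154  0.03255036] [0.03086438 0.03087325 0.0082721 ] [0.43230975 0.27737124 0.03497404] [0.40144536 0.246498   0.02670193]
```

View pics/w1.png

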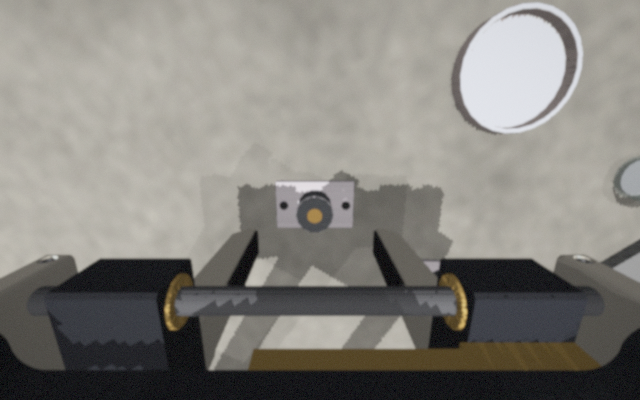

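The wrist view shows the knob at (315,213) centred between the fingers, with the plate parallel to the closing line. I'll descend and close.

>>> apply_moves(series=[[[0, 0, 15], [0, 0, 0]], [[0, 0, 15], [0, 0, 0]], [[0, 0, 15], [0, 0, 0]], [[0, 2, 12], [0, 0, 0]], [[0, 0, 8], [0, 0, 0]], [[0, 0, 5], [0, 0, 0]], [[0, 0, 0], [0, 0, 0]]])

```text
t: 2.73
tool_pos: [0.4145, 0.2669, 0.1956]
orientation: [-2.732, -1.55, 0.003]
force: [-0.6, 0.4, -0.6]
opening: 0.0745
gripper_force: 0.0
```

>>> apply_moves(series=[[[0, 0, 0], [0, 0, 0]], [[0, 0, 0], [0, 0, 0]], [[0, 0, 0], [0, 0, 0]], [[0, 0, 0], [0, 0, 0]], [[0, 0, 0], [0, 0, 0]], [[0, 0, 0], [0, 0, 0]], [[0, 0, 0], [0, 0, 0]], [[0, 0, 0], [0, 0, 0]]], claw=0.1, newtons=30)

```text
t: 3.4
tool_pos: [0.415, 0.267, 0.1969]
orientation: [-2.733, -1.55, -0.0]
force: [-0.8, -0.4, 1.6]
opening: 0.0293
gripper_force: 30.0
```

```bash
python3 go.py .640 .037 .10 8.2
```

```text
t 3.4 grasp [0.415  0.267  0.0299] turn [ 0.    -0.    -0.682] other [-0.   -0.    2.46] shift after turn mm [-259.7  189.9  -70.1] before [-81.9 311.1 -70.2] | [-0.8 -0.4  1.6] open 0.0293 grip 30.0 q6 1.01
```

>>> apply_moves(series=[[[0, 0, -10], [0, 0, 0]], [[0, 0, -20], [0, 0, 0]], [[0, 0, -20], [0, 0, -0.11]], [[0, 0, -20], [0, 0, -0.115]], [[0, 0, 0], [0, 0, -0.115]], [[0, 0, 0], [0, 0, -0.115]], [[0, 0, 0], [0, 0, -0.115]], [[0, 0, 0], [0, 0, -0.112]]])

```text
t: 4.07
tool_pos: [0.415, 0.2669, 0.2675]
orientation: [2.05, 2.38, 0.001]
force: [-0.1, -0.2, -1.5]
opening: 0.0294
gripper_force: 30.0
```

>>> apply_moves(series=[[[-15, 11, 0], [0, 0, 0]], [[-25, 18, 0], [0, 0, 0]], [[-28, 21, 0], [0, 0, 0]], [[-28, 21, 0], [0, 0, 0]], [[-28, 21, 0], [0, 0, 0]], [[-28, 21, 0], [0, 0, 0]], [[-28, 21, 0], [0, 0, 0]], [[-28, 21, 0], [0, 0, 0]], [[-25, 18, 0], [0, 0, 0]], [[-18, 11, 0], [0, 0, 0]], [[-9, 6, 0], [0, 0, 0]], [[0, 0, 0], [0, 0, 0]]])

```text
t: 5.07
tool_pos: [0.641, 0.0349, 0.2671]
orientation: [2.059, 2.372, -0.0]
force: [-0.4, 1.7, -1.9]
opening: 0.0296
gripper_force: 30.0
```

```bash
python3 go.py .640 .037 .035 8.2; python3 - <<'E'
from h import *
p,d=robot.read_camera('wrist');c=robot.calibration('wrist')
p2,_=robot.read_camera('top')
cv2.imwrite('pics/w2.png',np.hstack([cv2.resize(p[100:,100:540],(440,300)),cv2.resize(p2[100:220,240:400],(400,300))])[:, :800])
E
```

```text
t 5.07 grasp [0.641  0.0349 0.1001] turn [ 0.     0.    -0.002] other [ 0.   -0.    3.14] shift after turn mm [ 2.2 -0.7 65.1] before [ 2.2 -0.8 65.1] | [-0.4  1.7 -1.9] open 0.0296 grip 30.0 q6 -0.17
```

View pics/w2.png

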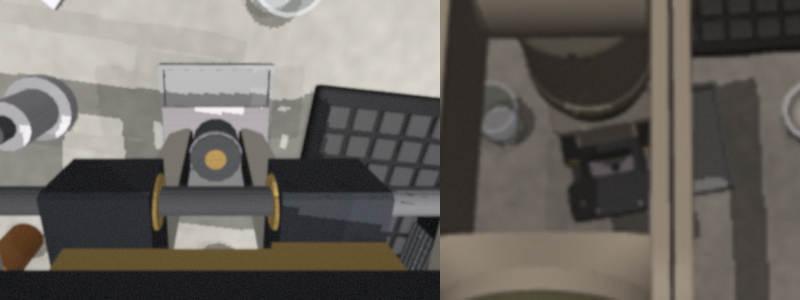

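Held plate is square to the tray in the wrist view (beaker top right, die left, both clear). Now I'll lower it.

>>> apply_moves(series=[[[2, 0, 12], [0, 0, 0]], [[0, 0, 18], [0, 0, 0]], [[0, 0, 14], [0, 0, 0]], [[0, 0, 9], [0, 0, 0]], [[0, 0, 5], [0, 0, 0]], [[0, 0, 4], [0, 0, 0]], [[0, 0, 2], [0, 0, 0]], [[0, 0, 1], [0, 0, 0]], [[0, 0, 0], [0, 0, 0]]])

```text
t: 5.92
tool_pos: [0.6401, 0.0386, 0.2022]
orientation: [2.057, 2.374, 0.001]
force: [-0.5, 0.0, -0.7]
opening: 0.0294
gripper_force: 30.0
```

>>> apply_moves(series=[[[0, 0, 0.5], [0, 0, 0]], [[0, 0, 0], [0, 0, 0]], [[0, 0, 0], [0, 0, 0]], [[0, 0, 0], [0, 0, 0]], [[0, 0, 0], [0, 0, 0]], [[0, 0, 0], [0, 0, 0]]], claw=0.7)

```text
t: 6.42
tool_pos: [0.6399, 0.0386, 0.2014]
orientation: [2.057, 2.374, 0.0]
force: [0.9, 0.5, -1.2]
opening: 0.0631
gripper_force: 0.0
```

```bash
python3 go.py .4785 .1348 .10 -32.9
```

```text
t 6.42 grasp [0.6399 0.0386 0.0344] turn [ 0.    -0.     0.717] other [ 0.    0.   -2.42] shift after turn mm [  -6.9 -187.8  -65.6] before [ 118.2 -146.1  -65.6] | [ 0.9  0.5 -1.2] open 0.0631 grip 0.0 q6 -0.16
```

>>> apply_moves(series=[[[0, 0, -10], [0, 0, 0]], [[0, 0, -26], [0, 0, 0]], [[0, 0, -30], [0, 0, 0]], [[0, 0, 0], [0, 0, 0.119]], [[0, 0, 0], [0, 0, 0.119]], [[0, 0, 0], [0, 0, 0.119]], [[0, 0, 0], [0, 0, 0.12]], [[0, 0, 0], [0, 0, 0.12]], [[0, 0, 0], [0, 0, 0.12]], [[-1, -20, 0], [0, 0, 0]], [[-1, -35, 0], [0, 0, 0]], [[-1, -38, 0], [0, 0, 0]]])

```text
t: 7.42
tool_pos: [0.5599, 0.0864, 0.2681]
orientation: [2.76, 1.499, 0.002]
force: [-0.4, 0.2, 0.5]
opening: 0.0649
gripper_force: 0.0
```

>>> apply_moves(series=[[[-1, -35, 0], [0, 0, 0]], [[-1, -30, 0], [0, 0, 0]], [[-1, -20, 0], [0, 0, 0]], [[-1, -9, 0], [0, 0, 0]], [[0, 0, 0], [0, 0, 0]]])

```text
t: 7.83
tool_pos: [0.478, 0.1351, 0.2679]
orientation: [2.758, 1.504, 0.001]
force: [0.0, -0.3, 0.1]
opening: 0.0649
gripper_force: 0.0
```

```bash
python3 go.py .4785 .1348 .030 -32.9; python3 - <<'E'
from h import *
p,d=robot.read_camera('wrist');c=robot.calibration('wrist')
W=cloud(d,c);m=(d>0)&(W[...,2]>.026)&(W[...,2]<.04)&(np.hypot(W[...,0]-.479,W[...,1]-.135)<.03);Q=W[m];print(m.sum(),(Q.max(0)+Q.min(0))/2,np.ptp(Q,axis=0))
E
```

```text
t 7.83 grasp [0.478  0.1351 0.1009] turn [ 0.    -0.     0.002] other [ 0.    0.   -3.14] shift after turn mm [ 0.   0.6 70.9] before [-0.   0.6 70.9] | [ 0.  -0.3  0.1] open 0.0649 grip 0.0 q6 0.74
1085 [0.48113419 0.13528352 0.03127529] [0.03090552 0.03121895 0.01048545]
```

>>> apply_moves(series=[[[0, 0, 15], [0, 0, 0]], [[0, 1, 15], [0, 0, 0]], [[0, 0, 15], [0, 0, 0]], [[0, 0, 12], [0, 0, 0]], [[0, 0, 8], [0, 0, 0]], [[0, 0, 5], [0, 0, 0]], [[0, 0, 0], [0, 0, 0]]])

```text
t: 8.47
tool_pos: [0.4798, 0.1334, 0.1962]
orientation: [-2.759, -1.501, 0.003]
force: [0.5, -0.0, -0.3]
opening: 0.0647
gripper_force: 0.0
```

>>> apply_moves(series=[[[0, 0, 0], [0, 0, 0]], [[0, 0, 0], [0, 0, 0]], [[0, 0, 0], [0, 0, 0]], [[0, 0, 0], [0, 0, 0]], [[0, 0, 0], [0, 0, 0]], [[0, 0, 0], [0, 0, 0]], [[0, 0, 0], [0, 0, 0]]], claw=0.1)

```text
t: 9.05
tool_pos: [0.48, 0.1339, 0.1976]
orientation: [2.759, 1.502, 0.001]
force: [-1.2, -0.0, 2.9]
opening: 0.0296
gripper_force: 30.0
```

>>> apply_moves(series=[[[0, 0, -10], [0, 0, 0]], [[0, 0, -20], [0, 0, 0]], [[0, 0, -25], [0, 0, -0.119]], [[0, 0, -25], [0, 0, -0.12]], [[0, 0, 0], [0, 0, -0.119]], [[0, 0, 0], [0, 0, -0.12]], [[0, 0, 0], [0, 0, -0.119]], [[0, 0, 0], [0, 0, -0.12]]])

```text
t: 9.72
tool_pos: [0.4798, 0.1338, 0.278]
orientation: [2.05, 2.38, 0.001]
force: [0.2, 0.1, -0.5]
opening: 0.0292
gripper_force: 30.0
```

```bash
python3 go.py .650 -.031 .11 8.2
```

```text
t 9.72 grasp [0.4798 0.1338 0.111 ] turn [0.001 0.    0.006] other [-0.    0.   -3.14] shift after turn mm [-187.4  144.9    1. ] before [-188.2  143.8    1.1] | [ 0.2  0.1 -0.5] open 0.0292 grip 30.0 q6 0.02
```

>>> apply_moves(series=[[[-14, 11, 0], [0, 0, 0]], [[-22, 17, 0], [0, 0, 0]], [[-27, 21, 0], [0, 0, 0]], [[-27, 21, 0], [0, 0, 0]], [[-27, 21, 0], [0, 0, 0]], [[-27, 21, 0], [0, 0, 0]], [[-22, 17, 0], [0, 0, 0]], [[-14, 10, 0], [0, 0, 0]], [[-8, 6, 0], [0, 0, 0]], [[0, 0, 0], [0, 0, 0]]])

```text
t: 10.55
tool_pos: [0.6509, -0.0331, 0.2774]
orientation: [2.059, 2.372, -0.0]
force: [0.1, 1.0, -1.5]
opening: 0.0289
gripper_force: 30.0
```

```bash
python3 go.py .650 -.031 .0345 8.2
```

```text
t 10.55 grasp [ 0.6509 -0.0331  0.1104] turn [ 0.     0.    -0.002] other [ 0.   -0.    3.14] shift after turn mm [ 2.2 -0.6 75.9] before [ 2.3 -0.6 75.9] | [ 0.1  1.  -1.5] open 0.0289 grip 30.0 q6 -0.27
```

>>> apply_moves(series=[[[2, 0, 12], [0, 0, 0]], [[0, 0, 18], [0, 0, 0]], [[0, 0, 16], [0, 0, 0]], [[0, 0, 12], [0, 0, 0]], [[0, 0, 8], [0, 0, 0]], [[0, 0, 5], [0, 0, 0]], [[0, 0, 3], [0, 0, 0]], [[0, 0, 1.5], [0, 0, 0]], [[0, 0, 0], [0, 0, 0]]])

```text
t: 11.3
tool_pos: [0.6501, -0.0296, 0.2021]
orientation: [2.057, 2.374, 0.001]
force: [0.4, 0.4, -1.5]
opening: 0.0293
gripper_force: 30.0
```

>>> apply_moves(series=[[[0, 0, 0.5], [0, 0, 0]], [[0, 0, 0], [0, 0, 0]], [[0, 0, 0], [0, 0, 0]], [[0, 0, 0], [0, 0, 0]], [[0, 0, 0], [0, 0, 0]], [[0, 0, 0], [0, 0, 0]]], claw=0.8)

```text
t: 11.8
tool_pos: [0.65, -0.0297, 0.2015]
orientation: [2.057, 2.374, 0.0]
force: [0.2, 0.4, 0.0]
opening: 0.0649
gripper_force: 0.0
```

>>> apply_moves(series=[[[0, 0, -10], [0, 0, 0]], [[0, 0, -26], [0, 0, 0]], [[0, 0, -35], [0, 0, 0]], [[0, 0, -20], [0, 0, 0]], [[0, 0, 0], [0, 0, 0]]])

```text
t: 12.22
tool_pos: [0.652, -0.0299, 0.3]
orientation: [2.051, 2.368, 0.009]
force: [0.7, -0.5, 0.8]
opening: 0.0746
gripper_force: 0.0
```

```bash
python3 go.py .4595 -.142 .13 8.2
```

```text
t 12.22 grasp [ 0.652  -0.0299  0.133 ] turn [ 0.01   0.003 -0.   ] other [ 0.   -0.02  3.14] shift after turn mm [ -83.5 -206.5    3. ] before [ -83.5 -206.5    1.2] | [ 0.7 -0.5  0.8] open 0.0746 grip 0.0 q6 -0.27
```

>>> apply_moves(series=[[[0, 0, 0], [0.01, 0.003, 0]], [[-8, -20, 0], [0, 0, -0.04]], [[-13, -33, 0], [0, 0, -0.04]], [[-15, -37, 0], [0, 0, 0]], [[-15, -37, 0], [0, 0, 0]], [[-14, -33, 0], [0, 0, 0]], [[-10, -25, 0], [0, 0, 0]], [[-5, -13, 0], [0, 0, 0]], [[0, 0, 0], [0, 0, 0]]])

```text
t: 12.97
tool_pos: [0.4707, -0.1499, 0.2928]
orientation: [-1.956, -2.443, 0.01]
force: [-0.4, 0.8, -0.2]
opening: 0.0744
gripper_force: 0.0
```

```bash
python3 go.py .4595 -.142 .052 13; python3 - <<'E'
from h import *
p,d=robot.read_camera('wrist');c=robot.calibration('wrist')
W=cloud(d,c);m=(d>0)&(W[...,2]>.062)&(W[...,2]<.08)&(np.hypot(W[...,0]-.46,W[...,1]+.142)<.035);Q=W[m];print(m.sum(),(Q.max(0)+Q.min(0))/2,np.ptp(Q,axis=0))
E
```

```text
t 12.97 grasp [ 0.4707 -0.1499  0.1258] turn [-0.012 -0.005 -0.006] other [-0.01  0.02  3.14] shift after turn mm [10.2 -9.2 73.8] before [ 9.8 -8.3 73.9] | [-0.4  0.8 -0.2] open 0.0744 grip 0.0 q6 -0.63
1835 [ 0.46285784 -0.14052996  0.06738478] [0.03710178 0.03720997 0.01063387]
```

>>> apply_moves(series=[[[5, -4, 0], [-0.012, -0.005, -0.006]], [[5.4, -3.6, 0], [0, 0, 0]], [[0, 0, 15], [0, 0, 0]], [[0, 0, 18], [0, 0, 0]], [[0, 0, 18], [0, 0, 0]], [[0, 0, 13], [0, 0, 0]], [[0, 0, 7], [0, 0, 0]], [[0, 0, 3], [0, 0, 0]], [[0, 0, 0], [0, 0, 0]]])

```text
t: 13.77
tool_pos: [0.4633, -0.1397, 0.2194]
orientation: [1.951, 2.461, 0.001]
force: [0.0, -0.7, -0.7]
opening: 0.0745
gripper_force: 0.0
```

>>> apply_moves(series=[[[0, 0, 0], [0, 0, 0]], [[0, 0, 0], [0, 0, 0]], [[0, 0, 0], [0, 0, 0]], [[0, 0, 0], [0, 0, 0]], [[0, 0, 0], [0, 0, 0]], [[0, 0, 0], [0, 0, 0]]], claw=0.2)

```text
t: 14.27
tool_pos: [0.4633, -0.1406, 0.2202]
orientation: [1.952, 2.459, 0.002]
force: [-0.8, -1.1, 0.7]
opening: 0.0389
gripper_force: 0.5
```

```bash
python3 go.py .580 -.250 .120 13
```

```text
t 14.27 grasp [ 0.4633 -0.1406  0.0532] turn [0.002 0.001 0.002] other [-0.    0.   -3.14] shift after turn mm [-132.9   89.1  -66.8] before [-133.2   89.   -66.4] | [-0.8 -1.1  0.7] open 0.0389 grip 0.5 q6 -0.63
```

Just contacting; I'll let the grip build, then lift and shift.

>>> apply_moves(series=[[[0, 0, 0], [0, 0, 0]], [[0, 0, 0], [0, 0, 0]], [[0, 0, 0], [0, 0, 0]], [[0, 0, -8], [0, 0, 0]], [[0, 0, -19], [0, 0, 0]], [[0, 0, -20], [0, 0, 0]], [[0, 0, -20], [0, 0, 0]], [[0, 0, 0], [0, 0, 0]]])

```text
t: 14.93
tool_pos: [0.4646, -0.1409, 0.2915]
orientation: [1.948, 2.454, 0.005]
force: [1.8, -1.0, -0.2]
opening: 0.0376
gripper_force: 30.0
```

>>> apply_moves(series=[[[-10, 7, 0], [0, 0, 0]], [[-18, 12, 0], [0, 0, 0]], [[-22, 15, 0], [0, 0, 0]], [[-22, 15, 0], [0, 0, 0]], [[-22, 15, 0], [0, 0, 0]], [[-18, 12, 0], [0, 0, 0]], [[-13, 8, 0], [0, 0, 0]], [[-8, 5, 0], [0, 0, 0]], [[0, 0, 0], [0, 0, 0]]])

```text
t: 15.68
tool_pos: [0.5805, -0.2508, 0.2862]
orientation: [1.953, 2.458, 0.001]
force: [0.4, -0.4, -1.3]
opening: 0.0378
gripper_force: 30.0
```

```bash
python3 go.py .580 -.250 .0578 13; python3 - <<'E'
from h import *
p,d=robot.read_camera('wrist');cv2.imwrite('pics/w3.png',p)
E
```

```text
t 15.68 grasp [ 0.5805 -0.2508  0.1192] turn [0.002 0.001 0.001] other [-0.    0.   -3.14] shift after turn mm [ 0.9 -0.3 61.4] before [ 1.  -0.5 61.4] | [ 0.4 -0.4 -1.3] open 0.0378 grip 30.0 q6 -0.72
```

View pics/w3.png

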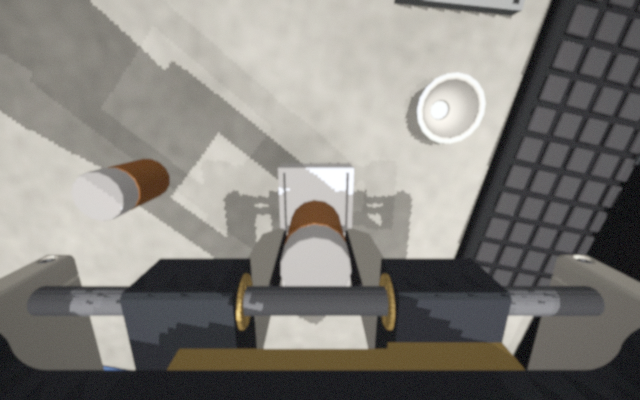

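The jar (315,215) hangs upright and is centred between the bay walls at columns 278–353. I'll lower it.

>>> apply_moves(series=[[[1, 0, 10], [0, 0, 0]], [[0, 0, 15], [0, 0, 0]], [[0, 0, 13], [0, 0, 0]], [[0, 0, 9], [0, 0, 0]], [[0, 0, 6], [0, 0, 0]], [[0, 0, 4], [0, 0, 0]], [[0, 0, 2.5], [0, 0, 0]], [[0, 0, 1], [0, 0, 0]], [[0, 0, 0], [0, 0, 0]]])

```text
t: 16.48
tool_pos: [0.58, -0.2488, 0.2271]
orientation: [1.951, 2.458, 0.002]
force: [0.9, 0.3, -1.1]
opening: 0.0375
gripper_force: 30.0
```

>>> apply_moves(series=[[[0, 0, 0.5], [0, 0, 0]], [[0, 0, 0], [0, 0, 0]], [[0, 0, 0], [0, 0, 0]], [[0, 0, 0], [0, 0, 0]], [[0, 0, 0], [0, 0, 0]], [[0, 0, 0], [0, 0, 0]]], claw=0.8)

```text
t: 16.98
tool_pos: [0.5799, -0.2488, 0.2265]
orientation: [1.952, 2.459, 0.002]
force: [-0.4, 0.6, 0.8]
opening: 0.0718
gripper_force: 0.0
```

>>> apply_moves(series=[[[0, 0, -10], [0, 0, 0]], [[0, 0, -26], [0, 0, 0]], [[0, 0, -30], [0, 0, 0]], [[0, 0, -9], [0, 0, 0]], [[0, 0, 0], [0, 0, 0]]])

```text
t: 17.4
tool_pos: [0.581, -0.2494, 0.3063]
orientation: [1.947, 2.453, 0.004]
force: [-0.1, -0.8, 0.1]
opening: 0.0742
gripper_force: 0.0
```

```bash
python3 go.py .421 -.266 .13 13
```

```text
t 17.4 grasp [ 0.581  -0.2494  0.1393] turn [0.008 0.006 0.002] other [-0.01  0.01 -3.14] shift after turn mm [  19.9 -159.6    9.3] before [  20.2 -159.7    7.9] | [-0.1 -0.8  0.1] open 0.0742 grip 0.0 q6 -0.72
```

>>> apply_moves(series=[[[2, -18, 0], [0, 0, 0]], [[4, -30, 0], [0, 0, 0]], [[4, -34, 0], [0, 0, 0]], [[4, -34, 0], [0, 0, 0]], [[3, -25, 0], [0, 0, 0]], [[2, -14, 0], [0, 0, 0]], [[1, -5, 0], [0, 0, 0]], [[0, 0, 0], [0, 0, 0]]])

```text
t: 18.07
tool_pos: [0.4184, -0.2655, 0.3001]
orientation: [1.954, 2.459, 0.002]
force: [1.1, 0.2, -0.7]
opening: 0.0744
gripper_force: 0.0
```

```bash
python3 go.py .421 -.266 .052 13; python3 - <<'E'
from h import *
p,d=robot.read_camera('wrist');c=robot.calibration('wrist')
W=cloud(d,c);m=(d>0)&(W[...,2]>.062)&(W[...,2]<.08)&(np.hypot(W[...,0]-.421,W[...,1]+.266)<.035);Q=W[m];print(m.sum(),(Q.max(0)+Q.min(0))/2,np.ptp(Q,axis=0))
E
```

```text
t 18.07 grasp [ 0.4184 -0.2655  0.1331] turn [0.002 0.    0.001] other [-0.    0.   -3.14] shift after turn mm [-1.1  2.5 81.1] before [-1.   2.3 81.1] | [ 1.1  0.2 -0.7] open 0.0744 grip 0.0 q6 -0.9
1678 [ 0.42191638 -0.26590049  0.06720125] [0.03735035 0.03752624 0.0103878 ]
```

>>> apply_moves(series=[[[-1, 3, 8], [0, 0, 0]], [[0, 0, 18], [0, 0, 0]], [[0, 0, 20], [0, 0, 0]], [[0, 0, 18], [0, 0, 0]], [[0, 0, 11], [0, 0, 0]], [[0, 0, 5], [0, 0, 0]], [[0, 0, 0], [0, 0, 0]]])

```text
t: 18.7
tool_pos: [0.4227, -0.2654, 0.2192]
orientation: [-1.952, -2.461, -0.002]
force: [-0.6, -0.5, -0.1]
opening: 0.0743
gripper_force: 0.0
```

>>> apply_moves(series=[[[0, 0, 0], [0, 0, 0]], [[0, 0, 0], [0, 0, 0]], [[0, 0, 0], [0, 0, 0]], [[0, 0, 0], [0, 0, 0]], [[0, 0, 0], [0, 0, 0]], [[0, 0, 0], [0, 0, 0]], [[0, 0, 0], [0, 0, 0]], [[0, 0, 0], [0, 0, 0]]], claw=0.2)

```text
t: 19.37
tool_pos: [0.4227, -0.2661, 0.2213]
orientation: [1.951, 2.458, 0.001]
force: [-2.1, -0.1, 4.7]
opening: 0.0375
gripper_force: 30.0
```

>>> apply_moves(series=[[[0, 0, -8], [0, 0, 0]], [[0, 0, -19], [0, 0, 0]], [[0, 0, -22], [0, 0, 0]], [[0, 0, -20], [0, 0, 0]], [[0, 0, 0], [0, 0, 0]]])

```text
t: 19.78
tool_pos: [0.4238, -0.2668, 0.2947]
orientation: [1.947, 2.454, 0.002]
force: [1.4, -0.6, -0.3]
opening: 0.0374
gripper_force: 30.0
```

```bash
python3 go.py .594 -.310 .12 13
```

```text
t 19.78 grasp [ 0.4238 -0.2668  0.1277] turn [0.007 0.006 0.002] other [-0.01  0.01 -3.14] shift after turn mm [-80.4 156.1   7.7] before [-80.7 155.9   9.3] | [ 1.4 -0.6 -0.3] open 0.0374 grip 30.0 q6 -0.89
```

>>> apply_moves(series=[[[-8, 12, 0], [0, 0, 0]], [[-14, 20, 0], [0, 0, 0]], [[-14, 25, 0], [0, 0, 0]], [[-13, 27, 0], [0, 0, 0]], [[-12, 27, 0], [0, 0, 0]], [[-9, 22, 0], [0, 0, 0]], [[-7, 14, 0], [0, 0, 0]], [[-4, 9, 0], [0, 0, 0]], [[0, 0, 0], [0, 0, 0]]])

```text
t: 20.53
tool_pos: [0.594, -0.3092, 0.289]
orientation: [1.951, 2.46, 0.002]
force: [0.2, 0.0, -1.0]
opening: 0.0374
gripper_force: 30.0
```

```bash
python3 go.py .594 -.310 .0585 13
```

```text
t 20.53 grasp [ 0.594  -0.3092  0.122 ] turn [0.002 0.    0.003] other [-0.    0.   -3.14] shift after turn mm [-0.8 -0.2 63.5] before [-0.8 -0.3 63.5] | [ 0.2  0.  -1. ] open 0.0374 grip 30.0 q6 -0.79
```

>>> apply_moves(series=[[[-1, 0, 10], [0, 0, 0]], [[0, 0, 15], [0, 0, 0]], [[0, 0, 14], [0, 0, 0]], [[0, 0, 9], [0, 0, 0]], [[0, 0, 6], [0, 0, 0]], [[0, 0, 4], [0, 0, 0]], [[0, 0, 3], [0, 0, 0]], [[0, 0, 2], [0, 0, 0]], [[0, 0, 0], [0, 0, 0]]])

```text
t: 21.28
tool_pos: [0.5932, -0.3104, 0.2274]
orientation: [1.952, 2.459, 0.002]
force: [-0.1, -0.1, -2.1]
opening: 0.0377
gripper_force: 30.0
```

>>> apply_moves(series=[[[0, 0, 0.5], [0, 0, 0]], [[0, 0, 0], [0, 0, 0]], [[0, 0, 0], [0, 0, 0]], [[0, 0, 0], [0, 0, 0]], [[0, 0, 0], [0, 0, 0]], [[0, 0, 0], [0, 0, 0]]], claw=0.8)

```text
t: 21.78
tool_pos: [0.5933, -0.3104, 0.2271]
orientation: [1.951, 2.459, 0.002]
force: [0.2, -0.4, 0.2]
opening: 0.0719
gripper_force: 0.0
```

>>> apply_moves(series=[[[0, 0, -10], [0, 0, 0]], [[0, 0, -26], [0, 0, 0]], [[0, 0, -30], [0, 0, 0]], [[0, 0, -14], [0, 0, 0]], [[0, 0, 0], [0, 0, 0]]])

```text
t: 22.2
tool_pos: [0.5944, -0.3112, 0.313]
orientation: [1.946, 2.452, 0.003]
force: [0.4, 0.5, 1.1]
opening: 0.0741
gripper_force: 0.0
```

```bash
python3 go.py .485 .011 .13 13
```

```text
t 22.2 grasp [ 0.5944 -0.3112  0.146 ] turn [0.009 0.008 0.002] other [-0.01  0.01 -3.14] shift after turn mm [338.6 -34.2  16. ] before [338.7 -33.6  13.2] | [0.4 0.5 1.1] open 0.0741 grip 0.0 q6 -0.79
```

>>> apply_moves(series=[[[18, -2, 0], [0, 0, 0]], [[32, -3, 0], [0, 0, 0]], [[36, -4, 0], [0, 0, 0]], [[38, -4, 0], [0, 0, 0]], [[38, -4, 0], [0, 0, 0]], [[38, -4, 0], [0, 0, 0]], [[38, -4, 0], [0, 0, 0]], [[36, -4, 2], [0, 0, 0]], [[30, -3, 2], [0, 0, 0]], [[20, -1, 2], [0, 0, 0]], [[12, -1, 2], [0, 0, 0]], [[2, 0, 0], [0, 0, 0]]])

```text
t: 23.2
tool_pos: [0.4822, 0.0127, 0.2972]
orientation: [1.95, 2.462, 0.001]
force: [-0.1, -0.6, -0.2]
opening: 0.0743
gripper_force: 0.0
```

```bash
python3 go.py .485 .011 .038 13; python3 - <<'E'
from h import *
p,d=robot.read_camera('wrist');c=robot.calibration('wrist')
W=cloud(d,c)
for a,b in((.045,.058),(.063,.075)):
    m=(d>0)&(W[...,2]>a)&(W[...,2]<b)&(np.hypot(W[...,0]-.485,W[...,1]-.011)<.035);Q=W[m];print(m.sum(),(Q.max(0)+Q.min(0))/2,np.ptp(Q,axis=0))
E
```

```text
t 23.2 grasp [0.4822 0.0127 0.1302] turn [0.001 0.    0.004] other [-0.    0.   -3.14] shift after turn mm [-2.3  2.3 92.2] before [-2.3  2.2 92.2] | [-0.1 -0.6 -0.2] open 0.0743 grip 0.0 q6 -0.31
1167 [0.48643121 0.01134887 0.05149642] [0.03962802 0.03941302 0.01276172]
478 [0.48655244 0.01135153 0.06669663] [0.01935123 0.01976108 0.00709207]
```

>>> apply_moves(series=[[[-2, 3.4, 8], [0, 0, 0]], [[0, 0, 18], [0, 0, 0]], [[0, 0, 20], [0, 0, 0]], [[0, 0, 20], [0, 0, 0]], [[0, 0, 14], [0, 0, 0]], [[0, 0, 8], [0, 0, 0]], [[0, 0, 3], [0, 0, 0]], [[0, 0, 0], [0, 0, 0]]])

```text
t: 23.92
tool_pos: [0.4872, 0.0091, 0.2066]
orientation: [1.954, 2.459, 0.0]
force: [-0.4, -0.4, -0.0]
opening: 0.0744
gripper_force: 0.0
```

>>> apply_moves(series=[[[0, 0, 0], [0, 0, 0]], [[0, 0, 0], [0, 0, 0]], [[0, 0, 0], [0, 0, 0]], [[0, 0, 0], [0, 0, 0]], [[0, 0, 0], [0, 0, 0]], [[0, 0, 0], [0, 0, 0]], [[0, 0, 0], [0, 0, 0]], [[0, 0, 0], [0, 0, 0]]], claw=0.2, newtons=50)

```text
t: 24.58
tool_pos: [0.4871, 0.0099, 0.2077]
orientation: [1.951, 2.459, 0.001]
force: [-4.5, -0.1, 6.6]
opening: 0.0392
gripper_force: 50.0
```

>>> apply_moves(series=[[[0, 0, -6], [0, 0, 0]], [[0, 0, -14], [0, 0, 0]], [[0, 0, -20], [0, 0, 0]], [[0, 0, -20], [0, 0, 0]], [[0, 0, -8], [0, 0, 0]], [[0, 0, 0], [0, 0, 0]]])

```text
t: 25.08
tool_pos: [0.488, 0.0099, 0.2776]
orientation: [1.949, 2.456, 0.006]
force: [0.4, -0.1, -3.9]
opening: 0.0394
gripper_force: 50.0
```

```bash
python3 go.py .6035 .2794 .10 13
```

```text
t 25.08 grasp [0.488  0.0099 0.1106] turn [0.006 0.002 0.002] other [-0.    0.01 -3.14] shift after turn mm [236.6 173.2  10.6] before [236.2 173.6  11.2] | [ 0.4 -0.1 -3.9] open 0.0394 grip 50.0 q6 -0.31
```

>>> apply_moves(series=[[[12, 9, 0], [0, 0, 0]], [[20, 15, 0], [0, 0, 0]], [[25, 18, 0], [0, 0, 0]], [[27, 20, 0], [0, 0, 0]], [[27, 20, 0], [0, 0, 0]], [[27, 20, 0], [0, 0, 0]], [[27, 20, 0], [0, 0, 0]], [[25, 18, 0], [0, 0, 0]], [[20, 15, 0], [0, 0, 0]], [[14, 10, 0], [0, 0, 0]], [[8, 6, 0], [0, 0, 0]], [[4, 2, 0], [0, 0, 0]]])

```text
t: 26.08
tool_pos: [0.6017, 0.2801, 0.2735]
orientation: [1.951, 2.461, -0.001]
force: [0.2, -0.6, -4.6]
opening: 0.0391
gripper_force: 50.0
```

```bash
python3 go.py .6035 .279 .0465 13; python3 - <<'E'
from h import *
p,d=robot.read_camera('wrist');cv2.imwrite('pics/w4.png',p)
E
```

```text
t 26.08 grasp [0.6017 0.2801 0.1065] turn [0.    0.001 0.003] other [-0.    0.   -3.14] shift after turn mm [-1.5  1.5 60. ] before [-1.4  1.5 60. ] | [ 0.2 -0.6 -4.6] open 0.0391 grip 50.0 q6 0.13
```

View pics/w4.png

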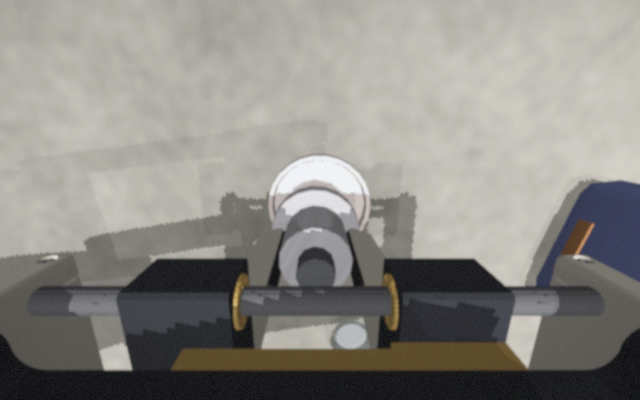

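The die is centred over the dish (columns 318 and 320). I'll lower it.

>>> apply_moves(series=[[[-1.5, 1.5, 10], [0, 0, 0]], [[0, 0, 15], [0, 0, 0]], [[0, 0, 13], [0, 0, 0]], [[0, 0, 9], [0, 0, 0]], [[0, 0, 5], [0, 0, 0]], [[0, 0, 4], [0, 0, 0]], [[0, 0, 2], [0, 0, 0]], [[0, 0, 1], [0, 0, 0]], [[0, 0, 0.5], [0, 0, 0]], [[0, 0, 0], [0, 0, 0]]])

```text
t: 26.97
tool_pos: [0.6041, 0.2781, 0.2167]
orientation: [1.951, 2.459, 0.003]
force: [0.5, -1.3, -3.9]
opening: 0.039
gripper_force: 50.0
```

>>> apply_moves(series=[[[0, 0, 0.5], [0, 0, 0]], [[0, 0, 0], [0, 0, 0]], [[0, 0, 0], [0, 0, 0]], [[0, 0, 0], [0, 0, 0]], [[0, 0, 0], [0, 0, 0]], [[0, 0, 0], [0, 0, 0]]], claw=0.8)

```text
t: 27.47
tool_pos: [0.604, 0.2779, 0.2158]
orientation: [1.952, 2.459, 0.002]
force: [-0.7, -0.1, 0.5]
opening: 0.0728
gripper_force: 0.0
```

>>> apply_moves(series=[[[0, 0, -10], [0, 0, 0]], [[0, 0, -26], [0, 0, 0]], [[0, 0, -35], [0, 0, 0]], [[0, 0, -40], [0, 0, 0]], [[0, 0, -40], [0, 0, 0]], [[0, -20, -30], [0, 0, 0]], [[0, -40, 0], [0, 0, 0]], [[0, -40, 0], [0, 0, 0]], [[0, -40, 0], [0, 0, 0]], [[0, -30, 0], [0, 0, 0]], [[0, 0, 0], [0, 0, 0]]])

```text
t: 28.38
tool_pos: [0.4334, 0.2386, 0.3959]
orientation: [1.951, 2.461, -0.002]
force: [-0.5, 0.5, -1.3]
opening: 0.0746
gripper_force: 0.0
```

>>> apply_moves(series=[[[30, 0, 0], [0, 0, 0]], [[40, 0, 0], [0, 0, 0]], [[40, 0, 0], [0, 0, 0]], [[40, 0, 0], [0, 0, 0]], [[40, 0, 0], [0, 0, 0]], [[40, 0, 0], [0, 0, 0]], [[20, 0, 0], [0, 0, 0]], [[0, 0, 0], [0, 0, 0]], [[0, 0, 0], [0, 0, 0]]])

```text
t: 29.13
tool_pos: [0.3807, 0.484, 0.3961]
orientation: [1.949, 2.461, 0.002]
force: [-0.6, 0.2, -0.7]
opening: 0.0746
gripper_force: 0.0
```

```bash
python3 - <<'E'
from h import *
p,d=robot.read_camera('top');c=robot.calibration('top');W=cloud(d,c);cv2.imwrite('pics/top1.png',p)
def rel(n,g,zr,o,yaw):
    m=(d>0)&(W[...,2]>zr[0])&(W[...,2]<zr[1])&(np.hypot(W[...,0]-g[0],W[...,1]-g[1])<.03);Q=W[m]
    k=(Q.max(0)+Q.min(0))/2;e=k[:2]-o;a=np.radians(yaw);print(n,m.sum(),np.round(k,4),'size',np.round(np.ptp(Q,axis=0),3),'zmax',np.round(np.percentile(Q[:,2],95),3),'rel',np.round([np.cos(a)*e[0]+np.sin(a)*e[1],-np.sin(a)*e[0]+np.cos(a)*e[1]],4))
T=np.array([.645,.003]);C=np.array([.587,-.28])
rel('h+',(.64,.037),(.027,.05),T,8.2);rel('h-',(.65,-.031),(.027,.05),T,8.2)
rel('j+',(.58,-.25),(.06,.09),C,13);rel('j-',(.594,-.31),(.06,.09),C,13)
rel('die',(.6035,.279),(.064,.09),np.array([.6035,.279]),0)
rel('beaker',(.673,.14),(.05,.07),np.array([.6728,.1404]),0);rel('mortar',(.67,-.146),(.022,.04),np.array([.6686,-.1453]),0)
E
```

```text
h+ 154 [0.6391 0.0379 0.0343] size [0.03  0.029 0.014] zmax 0.04 rel [-0.0009  0.0354]
h- 154 [ 0.649  -0.0292  0.0347] size [0.029 0.029 0.013] zmax 0.041 rel [-0.0006 -0.0325]
j+ 271 [ 0.5804 -0.2501  0.0691] size [0.037 0.038 0.018] zmax 0.076 rel [0.0003 0.0307]
j- 280 [ 0.5937 -0.3106  0.0686] size [0.038 0.038 0.017] zmax 0.076 rel [-0.0004 -0.0313]
die 75 [0.6033 0.2785 0.0703] size [0.02  0.018 0.012] zmax 0.075 rel [-0.0002 -0.0005]
beaker 133 [0.6723 0.1406 0.0567] size [0.048 0.046 0.013] zmax 0.061 rel [-0.0005  0.0002]
mortar 200 [ 0.6682 -0.1452  0.0279] size [0.055 0.054 0.012] zmax 0.032 rel [-0.0004  0.0001]
```

View pics/top1.png

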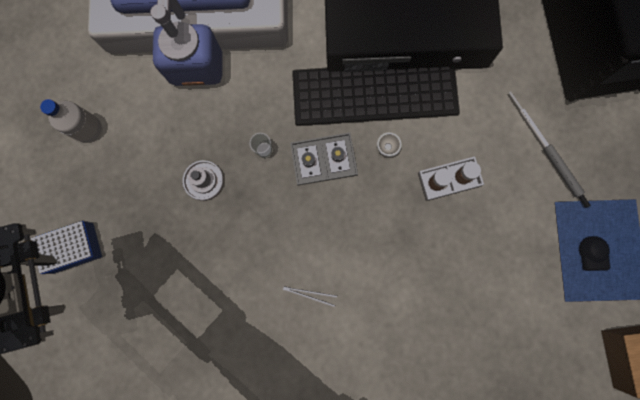

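The top view shows both holders in the tray at (310,160) and (338,154), both jars in the caddy at (438,179) and (467,170), and the die in the dish at (203,178). All are within about 2 mm of target at the right heights, and the beaker and mortar have not moved.

```bash
python3 -c "
from plant import robot
print(robot.close_job())"
```

```text
the job is handed in; nothing more can be done
None
```

I handed the job in at about 29 s with both jars, both holders and the die within about 2 mm of their targets in the last camera check, and the beaker and mortar unmoved; the hand-in gave no verdict.

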